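# Set and lock the sprung length stop of a panel drilling jig

## Task

Pull the black handle of the sprung length gauge out along its scale to the rider that carries the pointed cone, feel there for the hidden notch by pressing the handle lightly sideways, away from the scale, never forcing it (well under 20 N), and let the spring hold it latched in that notch; do not let the slide fly back. Then wind the lock wheel clockwise by its crank, about a full turn, until it comes up firm against its stop. Leave everything else on the bench where it is, and let go of the gauge.

Things in the scene. Friction and masses are not known exactly. Their poses are not given: they have to be found in the camera images.
- gauge: Fixed housing: dark steel base 150 x 400 x 8 mm (x, y), grey cover with top at z = 34 mm over y = -170 to 110 mm. Origin on the table, on the slot's centre line. +y runs along the slot towards the lock wheel; the handle is pulled towards -y. The +x side carries the scale strip and riders, 52 mm from the slot line; under the plain -x side a notched comb is hidden. Yaw varies by 0.25 rad.
- grip (a point): Centre of the handle's black grip block, 26 (gauge x) x 30 (gauge y) x 44 mm high, on a stem in the slot; 68 mm above the table, the block spans z = 46 to 90 mm, 12 mm clear above the cover. Pinch it from above.
- carriage (a joint): Pull-out of the slide in m: 0 at home, grows as the handle is pulled along the gauge's -y, at most 0.135. A spring draws it home: about 5.4 N at 0, plus 60 N/m (about 13 N at 0.12). Three notches of the hidden comb, 35 mm apart, belong to the three riders; the comb sits up to 8 mm to either side of its riders along the slot, one unseen shift for all, new each time.
- handle (a joint): Sideways travel of the handle in m: 0 at home, 0.010 fully over to the gauge's -x; 1.2 N friction, no spring. Off a notch it is blocked hard after about 2 mm; at a notch it goes all the way. A notch is 4 mm wider than the pin, so it enters over about 4 mm of pull-out. With the pin in and the pull eased, the slide backs up to 4 mm and the spring holds the pin on the notch wall: latched.
- pointer (a point): Tip of the steel pointer that moves with the slide over the scale (not sideways), 39 mm from the slot line towards the gauge's +x, 38 mm above the table, level in the gauge's y with the grip's centre. Pulled out to a rider means level with that rider in the gauge's y.
- marker: The dark steel rider that shows the wanted length: a bar 24 x 9 x 6 mm with an upright pointed cone, 22 mm wide at its foot, tip 40 mm above the bar's underside. Fixed; origin at the centre of its underside, 36 mm above the table; axes parallel to the gauge's. It stands at one of three places, 0.050, 0.085 or 0.120 m of pull-out.
- rider_a: One of the two other dark steel riders: the same flat bar, 24 x 9 x 6 mm, without a cone. Fixed, marks a length that is not wanted. Origin at the centre of its underside.
- rider_b: The second flat rider, as rider_a.
- wheel_hub (a point): Centre of the lock wheel, on its upright axis at the height of the rim, 52 mm above the table and 165 mm from the gauge's origin along its +y. Steel wheel, 120 mm over its rim, three spokes.
- crank_grip (a point): Middle of the wheel's black upright crank handle: a revolving cylinder 20 mm in diameter, z = 59 to 99 mm, its axis 42 mm from the wheel's; this point is 79 mm above the table. It turns freely in the fingers, so the hand can go round without twisting. Pinch it from above.
- wheel (a joint): Turn of the lock wheel in rad, growing clockwise as seen from above; starts between 0 and 0.6 and comes up against a firm stop at 6.9. It turns stiffly (about 3 N at the crank) and stays where it is left.
- bracket_a: Bystander: small steel angle bracket, 40 x 45 x 40 mm, loose on the table on the robot's side of the gauge. Origin under its foot.
- bracket_b: Bystander: the same bracket, loose on the table behind the gauge.
- screwdriver: Bystander: screwdriver 200 mm long, lying behind the gauge.
- offcut: Bystander: wooden board 90 x 160 x 18 mm lying at the robot's right.
- screw_jar: Bystander: jar 72 mm in diameter and 90 mm high, at the left.
- tape_case: Bystander: grey tape measure case 75 x 40 x 70 mm, at the left.
- comb (a joint): Overload mounting of the hidden comb, in m: 0 at rest. It gives way towards the gauge's -x, by 1 mm per 4 N, only when the handle is pressed against the comb sideways with more than 18 N; above 0.001 (22 N) the comb counts as forced. Pressing with 5 to 10 N is plenty to feel a tooth and to enter a notch.

How it is judged:
By the outcome, as a careful person would: the job done as asked, in the order asked, and still so for the second after the job is handed in, with the robot touching nothing.
It also fails if it takes over 64 s, if anything falls off the work surface, if the arm or the gripper's body presses on something with over 40 N, if the wrist force passes 120 N, or if a joint passes its speed limit or range.

## Robot

A 7-joint arm with a two-finger parallel gripper is mounted at the origin on the work surface. World frame = base frame: x ahead of the robot, y to its left, z up, the work surface at z = 0. Lengths are in m, angles in rad, forces in N, time in s.
With the tool pointing down it reaches from about 0.425 to 0.8 m from the base axis. Payload 8.3 kg.
Tool frame: the origin (TCP) lies at the very end of the fingers, on their centre line; the grasp point (between the pads) lies 19 mm behind it; z points along the fingers, y is the line along which they close (so a half turn about z gives the same grasp; the last joint's range is limited). The gripper opens to 85 mm and grips with 20 to 120 N. Pads are 22 mm wide; open, the fingers measure 114 mm over their backs; the gripper's body (76 mm by 85 mm) begins 54 mm behind the grasp point. The pads swing forward as they close: fully open they stand 13 mm farther back than shut.
Start: joints at [-1.224, 0.383, 0.016, 1.37, -0.006, 1.388, -0.046], TCP at [0.249, 0.573, 0.231] pointing down, gripper open.
Joint ranges: [-2.95, 2.95], [-0.25, 2.06], [-1.52, 1.56], [0.18, 2.33], [-1.44, 4.58], [0.02, 2.06], [-3.01, 3.01]. Speed limits (rad/s): [2.39, 2.39, 3.01, 3.01, 3.14, 3.14, 3.14].

## Interface

Orientations are given as a unit quaternion [x, y, z, w].
In Python, from station import env gives the robot as it stands.
- The arm moves only by the shell command python3 -m handwheel 'ROWS' [FORCE]. ROWS is JSON, one flat list of numbers, 7 for each row, row after row: the turn, a rotation vector about the world's x, y, z in rad, then the shift along the world's x, y, z in mm, then the closure, from -1 (fully open) to 1 (shut), so that 0 is half open. In form: [ax, ay, az, tx, ty, tz, jaw, ax, ay, az, tx, ty, tz, jaw, ...]. A call has exactly 10 rows; each row shifts and turns the commanded pose from where the row before left it; what a row does not reach is not made up. A row lasts 1/10 s, in which the tool goes at most 50 mm and 8.59 degrees, less where a joint would pass 70% of its speed; a pose out of reach is approached as far as the arm can. A call is refused whole if a number of a shift passes 50 or a number of a turn 0.15, either way. A call with a gripper value outside its range is refused whole. The fingers move at their own pace and stop on an object; FORCE is the grip in N (left out, the last holds). Time passes only in rows, so rows that do not move let the fingers close, or fill a call up. It gives the time, the measured TCP pose, the force, the opening and the grip force at its end, in the units of the state.
- env.read_state(): the state, without advancing time (a new reading comes with each control period).
- env.capture(name): name is "scene" or "top" or "wrist"; returns a dict with "frame" (420x560x3 uint8, red, green, blue), "mtx" (3x3 intrinsics, pixels), "distortion" ([k1, k2, p1, p2, k3] as OpenCV has them; the pictures are not rectified), "position" and "orientation" of the camera in the world; the wrist camera has in their place "mount" (4x4, takes a point from camera to tool coordinates, whose origin is the TCP and whose axes are the flange's). Camera axes: x right, y down, z forward; pixel columns grow to the right and rows downward; lengths in m; the calibration is good to about 2 mm. A picture is of the moment at which its call begins: read the wrist's pose just before it. There is no depth.
- env.sign_off(): hands the job in; it is judged then, once.
The state is a dict: "t": time; "qpos": joint angles; "qvel": joint speeds; "joint_torque": joint torques, N m; "ee_pos": TCP position; "ee_rot": TCP orientation; "wrist_force": force on the tool from outside, world axes, zero at the start; "torque": the same for the moment, N m; "opening": opening from 0.0 (shut) to 1.0 (fully open); "finger_force": force on a finger pad.
Only numpy, scipy, OpenCV 4.12 (cv2) and the standard library are available. Lean on these libraries where they do the work, as an engineer would, in place of code of your own. Each camera call takes 0.05 s, during which the arm holds its last target. There are 200 camera calls.

## Working session

There is one attempt and no reset: what is moved stays moved. The work goes in short steps, Python scripts to look and compute and a shell command to move; the robot and the scene stay as the last step left them, time stands still between calls to the robot, and variables do not carry over. Pictures are saved under pics/ and viewed, at most 10 in all, crops included, and the job is handed in when it is done.

```bash
ls; mkdir -p pics; python3 - <<'E'
from station import env
import cv2,json
s=env.read_state();print({k:s[k] for k in ('t','ee_pos','ee_rot','opening','wrist_force')})
for n in('top','scene'):
    c=env.capture(n);cv2.imwrite(f'pics/{n}0.png',c['frame'][:,:,::-1])
    print(n,c['mtx'],c['distortion'],c['position'],c['orientation'])
E
```

```text
pics
{'t': 0.0, 'ee_pos': array([0.24879387, 0.57278828, 0.23021726]), 'ee_rot': array([ 2.03447329e-01,  9.79085370e-01, -9.95850517e-04, -1.75049658e-04]), 'opening': 0.9982146501683493, 'wrist_force': array([-0.69036827,  0.06625126,  0.19739436])}
top [[490.06325561   0.         275.47367756]
 [  0.         490.06325561 209.81367499]
 [  0.           0.           1.        ]] [0.02366471 0.         0.         0.         0.        ] [0.37668407 0.05121618 1.32237924] [-0.70259411  0.70829664 -0.05338097  0.04275332]
scene [[391.9335993    0.         275.20605476]
 [  0.         391.9335993  204.16529363]
 [  0.           0.           1.        ]] [-0.09466884  0.          0.          0.          0.        ] [ 0.87124497 -0.52962042  0.83823523] [ 0.91266433  0.22909819 -0.08943653 -0.32643367]
```

View pics/top0.png

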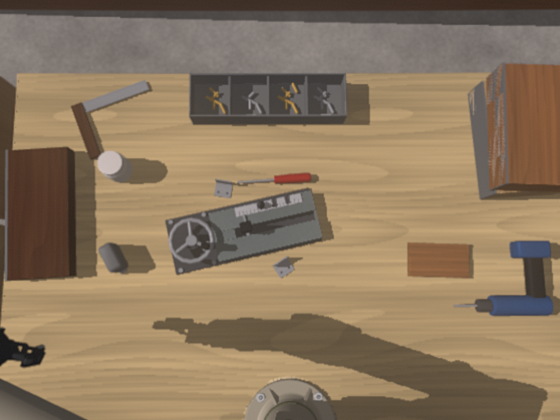

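View pics/scene0.png

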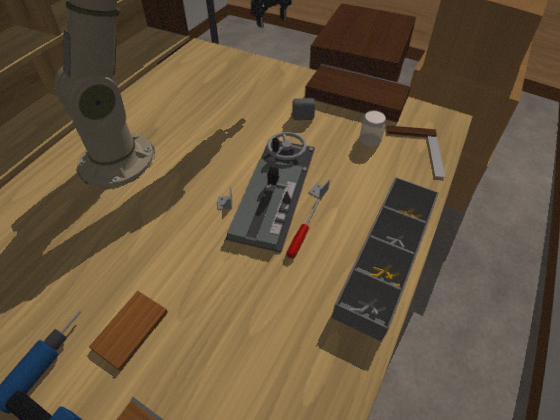

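The top view shows the gauge at about (245,232). The wheel hub is near (191,240), the grip near (245,228), and the scale is on the far side. In the scene view the grip is near (272,178). I'll enlarge both.

```bash
python3 - <<'E'
import cv2,numpy as np
t=cv2.imread('pics/top0.png')[180:280,160:330]; s=cv2.imread('pics/scene0.png')[125:255,220:340]
t=cv2.resize(t,None,fx=4.7,fy=4.7,interpolation=3);s=cv2.resize(s,None,fx=4.6,fy=4.6,interpolation=3)
cv2.imwrite('pics/t1.png',t);cv2.imwrite('pics/s1.png',s)
E
```

```text
(no output)
```

View pics/t1.png

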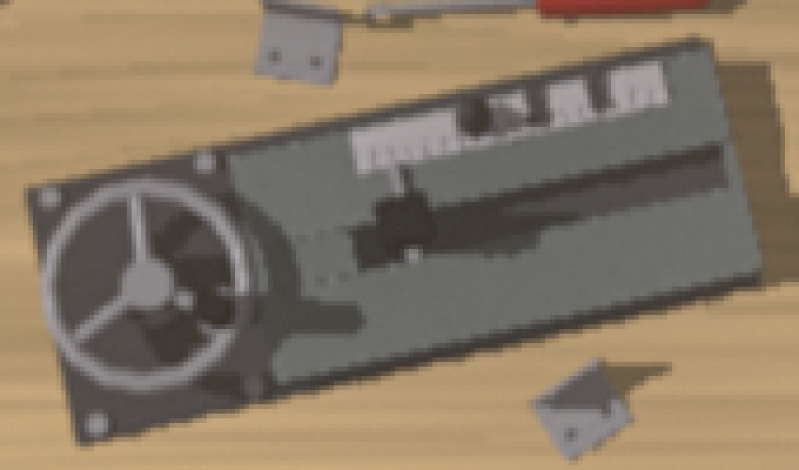

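View pics/s1.png

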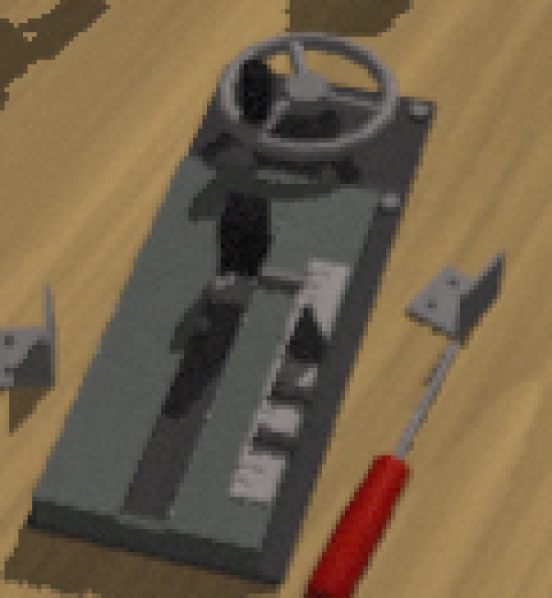

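The cone sits on the rider nearest the handle, in the top crop at (475,115); the flat riders are at (540,105) and (600,88). The hub is at (150,285), the grip top about (405,213), the crank about (215,303), and the base corners are at (27,190), (705,40), (762,280) and (83,443).

```bash
cat >h.py <<'E'
import numpy as np,cv2
from scipy.spatial.transform import Rotation as R
def ray(c,uv):
    n=cv2.undistortPoints(np.array([[uv]],float),c['mtx'],c['distortion'])[0,0]
    return R.from_quat(c['orientation']).apply([n[0],n[1],1])
def onz(c,uv,z):
    d=ray(c,uv);p=np.array(c['position']);return (p+d*(z-p[2])/d[2])
def proj(c,P):
    P=R.from_quat(c['orientation']).inv().apply(np.array(P)-c['position'])
    return cv2.projectPoints(P[None],np.zeros(3),np.zeros(3),c['mtx'],c['distortion'])[0][0,0]
G=lambda O,th,p:O+np.array([[np.cos(th),-np.sin(th)],[np.sin(th),np.cos(th)]])@np.array(p)
E
python3 - <<'E'
from station import env
from h import *
c=env.capture('top');s=env.capture('scene')
f=lambda x,y:(160+(x+.5)/4.7-.5,180+(y+.5)/4.7-.5)
g=lambda x,y:(220+(x+.5)/4.6-.5,125+(y+.5)/4.6-.5)
C=[onz(c,f(*p),.008)[:2] for p in((27,190),(705,40),(762,280),(83,443))]
for p in C:print(p)
O=np.mean(C,0);y=(C[0]+C[3]-C[1]-C[2]);th=np.arctan2(-y[0],y[1]);print('O',O,'yaw',th, np.linalg.norm(y)/2)
hub=onz(c,f(150,285),.052)[:2];print('hub',hub,'pred',G(O,th,(0,.165)))
print('grip top',onz(c,f(405,213),.090)); print('crank',onz(c,f(215,303),.099))
print('scene hub',onz(s,g(310,85),.052),'grip top',onz(s,g(243,200),.09),'crank top',onz(s,g(256,68),.099))
for n,p,z in(('cone tip',(470,110),.076),('ra',(540,103),.042),('rb',(600,90),.042)):
    q=onz(c,f(*p),z)[:2];print(n,q,G(np.zeros(2),-th,q-O))
q=onz(s,g(307,310),.076)[:2];print('cone tip s',q,G(np.zeros(2),-th,q-O))
gt=onz(c,f(405,213),.09)[:2];print('grip local',G(np.zeros(2),-th,gt-O))
E
```

```text
[0.53094289 0.32684322]
[ 0.61560354 -0.06300893]
[ 0.47600167 -0.09305155]
[0.38718924 0.2922863 ]
O [0.50243434 0.11576726] yaw 0.22015422093121823 0.39718146507668844
hub [0.47264645 0.24914599] pred [0.46640162 0.27678478]
grip top [0.50735574 0.1072305  0.09      ]
crank [0.45926459 0.20738135 0.099     ]
scene hub [0.47040057 0.26123909 0.052     ] grip top [0.5011946  0.11585489 0.09      ] crank top [0.45759457 0.21246205 0.099     ]
cone tip [0.56519871 0.07229795] [ 0.05175665 -0.05612662]
ra [0.57405191 0.03350114] [ 0.05192371 -0.09592038]
rb [ 5.81225431e-01 -3.49648933e-04] [ 0.05153175 -0.1305207 ]
cone tip s [0.56797688 0.06838799] [ 0.05361391 -0.0605489 ]
grip local [ 0.00293836 -0.00940546]
```

```bash
python3 -m handwheel '[0,0,0.063,18,-32,0,-1,0,0,0.063,18,-32,0,-1,0,0,0.063,18,-32,0,-1,0,0,0.063,18,-32,0,-1,0,0,0.063,18,-32,0,-1,0,0,0.063,18,-32,0,-1,0,0,0.063,18,-32,0,-1,0,0,0.063,18,-32,0,-1,0,0,0.063,18,-32,0,-1,0,0,0.063,18,-32,0,-1]' 60
python3 -m handwheel '[0,0,0,9,-16,0,-1,0,0,0,9,-16,0,-1,0,0,0,9,-16,0,-1,0,0,0,9,-16,0,-1,0,0,0,9,-16,0,-1,0,0,0,9,-16,0,-1,0,0,0,9,-16,0,-1,0,0,0,9,-16,0,-1,0,0,0,6,-15,0,-1,0,0,0,0,0,0,-1]'
python3 - <<'E'
from station import env
import cv2
s=env.read_state();print(s)
c=env.capture('wrist');cv2.imwrite('pics/w0.png',c['frame'][:,:,::-1])
print(c['mtx'],c['distortion'],c['mount'])
E
```

```text
t: 1.2
ee_pos: [0.4294, 0.2518, 0.2313]
ee_rot: [-0.111, 0.994, 0.0, -0.0]
wrist_force: [0.7, -0.9, -0.5]
opening: 1.001
finger_force: 0.0
t: 2.2
ee_pos: [0.5076, 0.1076, 0.2312]
ee_rot: [-0.108, 0.994, -0.001, -0.0]
wrist_force: [0.2, -0.3, 0.9]
opening: 0.997
finger_force: 0.0
{'t': 2.2, 'qpos': array([-0.54908542,  0.15234419,  0.31360487,  1.67181876, -0.04718228,
        1.32521728,  1.55948911]), 'qvel': array([-0.02645813, -0.00662021, -0.04309331,  0.00420661, -0.01139432,
        0.00286118, -0.04076354]), 'joint_torque': array([-1.71861621e-01, -4.41744769e+01,  1.77460458e+00, -3.67377627e+01,
       -1.02232362e-01, -3.85503145e-02,  6.59890808e-01]), 'ee_pos': array([0.50758252, 0.10764813, 0.23119082]), 'ee_rot': array([-1.07833665e-01,  9.94168802e-01, -5.41788763e-04, -2.99769456e-05]), 'wrist_force': array([ 0.22611888, -0.318633  ,  0.89308092]), 'torque': array([ 0.02962732, -0.00708968,  0.01689545]), 'finger_force': 0.0, 'opening': 0.9971483203957274}
[[356.25098644   0.         271.15509654]
 [  0.         356.25098644 208.10085555]
 [  0.           0.           1.        ]] [-0.06512532  0.          0.          0.          0.        ] [[ 1.27680055e-04 -9.47278568e-01 -3.20411140e-01  8.25437803e-02]
 [ 9.99999550e-01 -1.80387628e-04  9.31794478e-04 -2.70599341e-04]
 [-9.40467144e-04 -3.20411115e-01  9.47278118e-01 -1.41923344e-01]
 [ 0.00000000e+00  0.00000000e+00  0.00000000e+00  1.00000000e+00]]
```

View pics/w0.png

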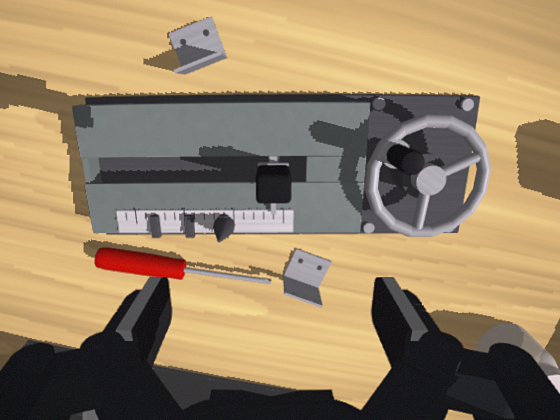

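The wrist view shows the grip near (274,183), the crank near (405,160), the hub at (431,180), the cone rider near (222,227), and flat riders at (189,225) and (154,225). I'll zoom in for exact edges.

```bash
python3 - <<'E'
import cv2
i=cv2.imread('pics/w0.png')[110:240,130:325]
i=cv2.convertScaleAbs(i,alpha=1.8,beta=25)
cv2.imwrite('pics/w1.png',cv2.resize(i,None,fx=4,fy=4,interpolation=3))
E
```

```text
(no output)
```

View pics/w1.png

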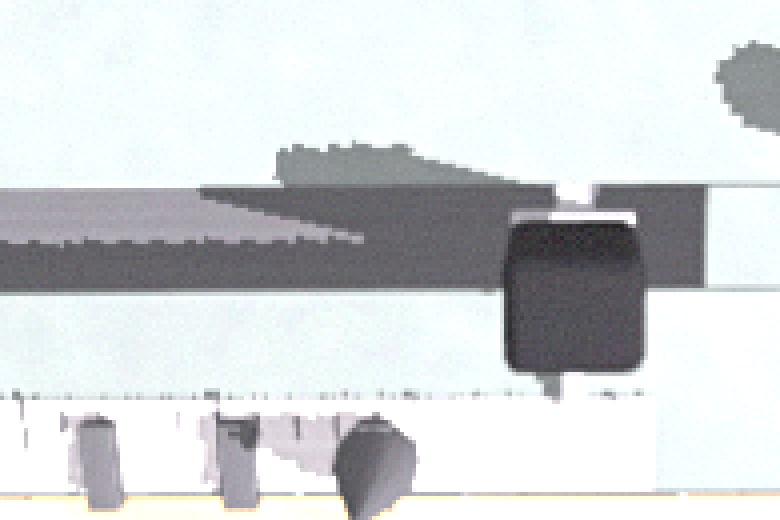

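```bash
cat >>h.py <<'E'
def wcam(c,s):
    M=np.array(c['mount']);Rt=R.from_quat(s['ee_rot'])
    c['position']=Rt.apply(M[:3,3])+s['ee_pos'];c['orientation']=(Rt*R.from_matrix(M[:3,:3])).as_quat();return c
E
python3 - <<'E'
from station import env
from h import *
s=env.read_state();c=wcam(env.capture('wrist'),s)
f=lambda x,y:(130+(x+.5)/4-.5,110+(y+.5)/4-.5)
hub=onz(c,(431,180),.052)[:2];grip=onz(c,f(574,316),.09)[:2]
rb=onz(c,f(102,463),.042)[:2];ra=onz(c,f(238,463),.042)[:2];tip=onz(c,f(358,518),.076)[:2]
y=hub-grip;th0=np.arctan2(-y[0],y[1])
q=[onz(c,f(*p),.034)[:2] for p in((3,186),(700,186),(3,291),(700,291))];y=q[1]-q[0]+q[3]-q[2];th=np.arctan2(-y[0],y[1])
print('hub',hub,'grip',grip,'yaw',th0,th,'tool yaw',2*np.arctan2(s['ee_rot'][1],s['ee_rot'][0])-np.pi)
for n,p in(('hub',hub),('ra',ra),('rb',rb),('tip',tip)):print(n,p,G(np.zeros(2),-th,p-grip))
print('slot',[G(np.zeros(2),-th,p-grip) for p in q])
g=cv2.cvtColor(c['frame'],cv2.COLOR_RGB2GRAY)
m=(g<45).astype(np.uint8);m[:,:370]=0;m[:,440:]=0;m[:130]=0;m[200:]=0
n,_,st,ce=cv2.connectedComponentsWithStats(m)
for k in range(1,n):
    if st[k,4]>30:print(st[k],ce[k])
for p in((398,153),(414,160)):print('crank',p,onz(c,p,.099),onz(c,p,.059))
E
```

```text
hub [0.4727583  0.25565076] grip [0.50301271 0.11013022] yaw 0.20498463852071755 0.21561702638926197 tool yaw 0.2178736176077294
hub [0.4727583  0.25565076] [0.00158029 0.14862389]
ra [0.57127951 0.03953014] [ 0.05158115 -0.08357099]
rb [0.57878371 0.00591508] [ 0.05171963 -0.11801321]
tip [0.56377913 0.07351512] [ 0.05152554 -0.04876824]
slot [array([-0.01696736, -0.13792757]), array([-0.01684653,  0.03048862]), array([ 0.00924901, -0.14106433]), array([0.00912818, 0.03129861])]
[ 377  130   49   70 1777] [401.47664603 165.56612268]
[370 138   8  15  56] [372.19642857 143.01785714]
[430 159  10   8  49] [435.10204082 162.48979592]
crank (398, 153) [0.45130949 0.19827434 0.099     ] [0.45492203 0.21388091 0.059     ]
crank (414, 160) [0.45371628 0.21253006 0.099     ] [0.45768003 0.23021689 0.059     ]
```

```bash
python3 -m handwheel '[0,0,0,-2,1,-20,-1,0,0,0,-2,1,-20,-1,0,0,0,0,0,-20,-1,0,0,0,0,0,-20,-1,0,0,0,0,0,-20,-1,0,0,0,0,0,-20,-1,0,0,0,0,0,-20,-1,0,0,0,0,0,-20,-1,0,0,0,0,0,-14,-1,0,0,0,0,0,-8,-1]'
python3 -m handwheel '[0,0,0,0,0,0,-0.3,0,0,0,0,0,0,0,0,0,0,0,0,0,0.3,0,0,0,0,0,0,0.6,0,0,0,0,0,0,1,0,0,0,0,0,0,1,0,0,0,0,0,0,1,0,0,0,0,0,0,1,0,0,0,0,0,0,1,0,0,0,0,0,0,1]' 70
```

```text
t: 3.3
ee_pos: [0.5017, 0.1137, 0.048]
ee_rot: [-0.111, 0.994, 0.0, -0.001]
wrist_force: [-0.6, 0.1, -0.2]
opening: 0.999
finger_force: 0.0
t: 4.3
ee_pos: [0.5046, 0.1089, 0.0511]
ee_rot: [-0.108, 0.994, -0.001, 0.001]
wrist_force: [-1.0, -11.5, 10.7]
opening: 0.34
finger_force: 69.5
```

```bash
python3 -m handwheel '[0,0,0,1,-4,0,1,0,0,0,1,-5,0,1,0,0,0,1,-5,0,1,0,0,0,1,-5,0,1,0,0,0,1,-5,0,1,0,0,0,1,-5,0,1,0,0,0,1.3,-5,0,1,0,0,0,1.3,-5,0,1,0,0,0,0,0,0,1,0,0,0,0,0,0,1]'
cat >m.py <<'E'
from h import *
from station import env
s=env.read_state();th=.2156
p=G(np.zeros(2),-th,np.array(s['ee_pos'][:2])-[.5046,.1089])*1e3
w=G(np.zeros(2),-th,s['wrist_force'][:2])
print('t',s['t'],'side(-x) %.1f pull %.1f'%(-p[0],-p[1]),'z %.1f'%(s['ee_pos'][2]*1e3),'F gauge x,y',w.round(1),'Fz %.1f'%s['wrist_force'][2],'op',s['opening'])
E
python3 m.py
```

```text
t: 5.3
ee_pos: [0.5121, 0.0756, 0.051]
ee_rot: [-0.11, 0.994, 0.002, 0.001]
wrist_force: [-5.2, 6.7, 10.2]
opening: 0.343
finger_force: 69.7
t 5.3 side(-x) -0.2 pull 34.2 z 51.0 F gauge x,y [-3.6  7.7] Fz 10.2 op 0.3428114432867194
```

```bash
python3 -m handwheel '[0,0,0,0.6,-3,0,1,0,0,0,0.6,-3,0,1,0,0,0,0,0,0,1,0,0,0,-1,-0.2,0,1,0,0,0,-1,-0.2,0,1,0,0,0,-1,-0.2,0,1,0,0,0,-1,-0.2,0,1,0,0,0,-1,-0.2,0,1,0,0,0,0,0,0,1,0,0,0,0,0,0,1]' >/dev/null; python3 m.py
```

```text
t 6.3 side(-x) 1.8 pull 39.9 z 51.2 F gauge x,y [11.4  7. ] Fz -4.7 op 0.34104976290135275
```

```bash
python3 -m handwheel '[0,0,0,1,0.2,0,1,0,0,0,0.2,-1,0,1,0,0,0,0,0,0,1,0,0,0,0.2,-1,0,1,0,0,0,0,0,0,1,0,0,0,0.2,-1,0,1,0,0,0,0,0,0,1,0,0,0,0.2,-1,0,1,0,0,0,0,0,0,1,0,0,0,0,0,0,1]' >/dev/null; python3 m.py
```

```text
t 7.3 side(-x) 1.7 pull 42.1 z 51.1 F gauge x,y [ 7.8 11.9] Fz 0.3 op 0.34099223814715923
```

```bash
python3 -m handwheel '[0,0,0,0.2,-1,0,1,0,0,0,0,0,0,1,0,0,0,0.2,-1,0,1,0,0,0,0,0,0,1,0,0,0,0.2,-1,0,1,0,0,0,0,0,0,1,0,0,0,0,0,0,1,0,0,0,0,0,0,1,0,0,0,0,0,0,1,0,0,0,0,0,0,1]' >/dev/null; python3 m.py
python3 -m handwheel '[0,0,0,0.2,-1,0,1,0,0,0,0,0,0,1,0,0,0,0.2,-1,0,1,0,0,0,0,0,0,1,0,0,0,0,0,0,1,0,0,0,0,0,0,1,0,0,0,0,0,0,1,0,0,0,0,0,0,1,0,0,0,0,0,0,1,0,0,0,0,0,0,1]' >/dev/null; python3 m.py
```

```text
t 8.3 side(-x) 1.6 pull 45.4 z 51.1 F gauge x,y [ 6.9 11.8] Fz -0.4 op 0.34389338053252827
t 9.3 side(-x) 1.6 pull 47.3 z 51.1 F gauge x,y [ 8.9 11.4] Fz -0.9 op 0.34498656394065313
```

```bash
for i in 1 2; do python3 -m handwheel '[0,0,0,0.2,-1,0,1,0,0,0,0,0,0,1,0,0,0,0.2,-1,0,1,0,0,0,0,0,0,1,0,0,0,0,0,0,1,0,0,0,0,0,0,1,0,0,0,0,0,0,1,0,0,0,0,0,0,1,0,0,0,0,0,0,1,0,0,0,0,0,0,1]' >/dev/null; python3 m.py; done
```

```text
t 10.3 side(-x) 1.9 pull 49.7 z 51.2 F gauge x,y [ 7.1 11.3] Fz 0.1 op 0.3396549927282425
t 11.3 side(-x) 3.2 pull 52.6 z 51.1 F gauge x,y [0.6 8.1] Fz 6.2 op 0.34800025301442117
```

```bash
python3 -m handwheel '[0,0,0,-1,-0.2,0,1,0,0,0,-1,-0.2,0,1,0,0,0,-1,-0.2,0,1,0,0,0,-1,-0.2,0,1,0,0,0,-1,-0.2,0,1,0,0,0,-1,-0.2,0,1,0,0,0,-1,-0.2,0,1,0,0,0,-0.5,-0.1,0,1,0,0,0,0,0,0,1,0,0,0,0,0,0,1]' >/dev/null; python3 m.py
```

```text
t 12.3 side(-x) 10.0 pull 53.1 z 51.1 F gauge x,y [5.5 6.1] Fz 1.6 op 0.3441229341089223
```

```bash
python3 -m handwheel '[0,0,0,-0.2,1,0,1,0,0,0,-0.2,1,0,1,0,0,0,-0.2,1,0,1,0,0,0,-0.2,1,0,1,0,0,0,-0.2,1,0,1,0,0,0,-0.2,1,0,1,0,0,0,0,0,0,1,0,0,0,0,0,0,1,0,0,0,0,0,0,1,0,0,0,0,0,0,1]' >/dev/null; python3 m.py
```

```text
t 13.3 side(-x) 10.0 pull 52.5 z 51.1 F gauge x,y [  7.  -10.8] Fz -0.4 op 0.34670754361383144
```

```bash
python3 -m handwheel '[0,0,0,0.8,-1,0,1,0,0,0,0.8,-1.5,0,1,0,0,0,0,0,0,1,0,0,0,0,0,0,0.6,0,0,0,0,0,0,0.2,0,0,0,0,0,0,-0.2,0,0,0,0,0,0,-0.5,0,0,0,0,0,0,-1,0,0,0,0,0,0,-1,0,0,0,0,0,0,-1]'; python3 m.py
python3 -m handwheel '[0,0,0,0,0,5,-1,0,0,0,0,0,10,-1,0,0,0,0,0,20,-1,0,0,0,0,0,20,-1,0,0,0,0,0,25,-1,0,0,0,0,0,25,-1,0,0,0,0,0,20,-1,0,0,0,0,0,15,-1,0,0,0,0,0,0,-1,0,0,0,0,0,0,-1]'
python3 - <<'E'
from station import env
from h import *
s=env.read_state();c=wcam(env.capture('wrist'),s);print(s['ee_pos'])
np.savez('c.npz',**{k:np.array(v) for k,v in c.items()})
i=cv2.cvtColor(c['frame'],cv2.COLOR_RGB2BGR)[60:260,180:480]
cv2.imwrite('pics/w2.png',cv2.resize(cv2.convertScaleAbs(i,alpha=1.8,beta=20),None,fx=2.6,fy=2.6,interpolation=3))
E
```

```text
t: 14.3
ee_pos: [0.5042, 0.0555, 0.0492]
ee_rot: [-0.11, 0.994, -0.0, -0.0]
wrist_force: [0.9, 0.3, 0.5]
opening: 1.002
finger_force: 0.0
t 14.3 side(-x) 11.8 pull 52.1 z 49.2 F gauge x,y [0.9 0.1] Fz 0.5 op 1.0015942130960414
t: 15.3
ee_pos: [0.5043, 0.0555, 0.1896]
ee_rot: [-0.11, 0.994, 0.0, 0.0]
wrist_force: [-0.3, 0.1, -0.3]
opening: 1.003
finger_force: 0.0
[0.50432455 0.05547258 0.18963557]
```

View pics/w2.png

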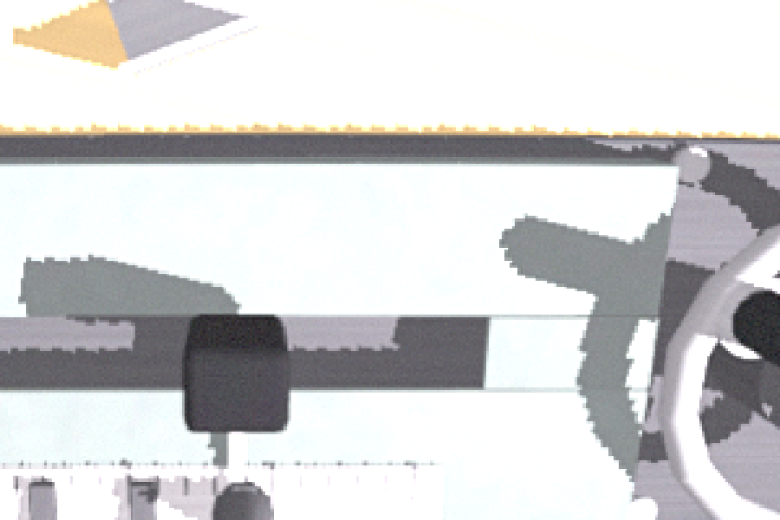

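The handle is latched, fully over sideways, with the pointer level with the cone. Next I hover over the crank and measure it.

```bash
python3 -m handwheel '[0,0,0,-5,18,0,-1,0,0,0,-5,18,0,-1,0,0,0,-5,18,0,-1,0,0,0,-5,18,0,-1,0,0,0,-5,18,0,-1,0,0,0,-5,18,0,-1,0,0,0,-5,18,0,-1,0,0,0,-5,18,0,-1,0,0,0,-5,16,0,-1,0,0,0,0,0,0,-1]'
python3 - <<'E'
from station import env
from h import *
s=env.read_state();c=wcam(env.capture('wrist'),s);print(s['ee_pos'])
np.savez('c.npz',**{k:np.array(v) for k,v in c.items()})
i=cv2.cvtColor(c['frame'],cv2.COLOR_RGB2BGR)[60:260,180:480]
print(proj(c,[.459,.2154,.099]),proj(c,[.4728,.255,.052]))
cv2.imwrite('pics/w3.png',cv2.resize(cv2.convertScaleAbs(i,alpha=1.8,beta=20),None,fx=2.6,fy=2.6,interpolation=3))
E
```

```text
t: 16.35
ee_pos: [0.4577, 0.2177, 0.1881]
ee_rot: [-0.112, 0.994, -0.0, -0.001]
wrist_force: [-0.3, 0.4, 1.7]
opening: 1.006
finger_force: 0.0
[0.45768048 0.21769285 0.18808917]
[267.53909804 215.49399378] [310.65792373 221.55563171]
```

View pics/w3.png

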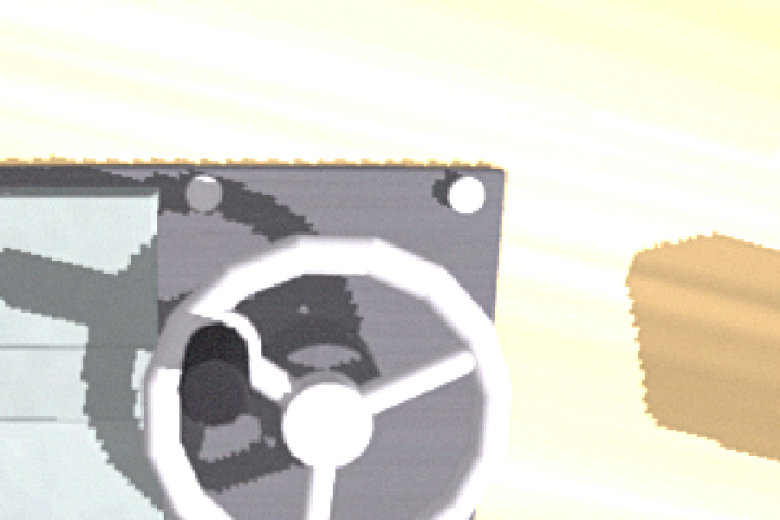

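The crank's top disc centre is at crop (216,391), raw (263,210). The hub is at crop (328,424), raw (306,223).

```bash
python3 - <<'E'
from h import *
c=dict(np.load('c.npz'))
k=onz(c,(263,210.3),.099)[:2];h=onz(c,(306,223),.052)[:2];d=k-h
print(k,h,np.hypot(*d),np.arctan2(d[1],d[0]))
h=np.array([.4728,.2545]);d=k-h;print(np.hypot(*d),np.arctan2(d[1],d[0]))
E
```

```text
[0.45599947 0.21153329] [0.47491303 0.25152823] 0.04424158891559379 -2.0125288389223246
0.046134545280940326 -1.9435311014566947
```

```bash
python3 -m handwheel '[0,0,0,-1,-4,-20,-1,0,0,0,0,0,-20,-1,0,0,0,0,0,-20,-1,0,0,0,0,0,-20,-1,0,0,0,0,0,-20,-1,0,0,0,0,0,-15,-1,0,0,0,0,0,-9,-1,0,0,0,0,0,0,-0.5,0,0,0,0,0,0,0,0,0,0,0,0,0,0.3]' 40
python3 -m handwheel '[0,0,0,0,0,0,0.5,0,0,0,0,0,0,0.7,0,0,0,0,0,0,1,0,0,0,0,0,0,1,0,0,0,0,0,0,1,0,0,0,0,0,0,1,0,0,0,0,0,0,1,0,0,0,0,0,0,1,0,0,0,0,0,0,1,0,0,0,0,0,0,1]'
```

```text
t: 17.4
ee_pos: [0.4589, 0.2115, 0.0661]
ee_rot: [-0.11, 0.994, 0.0, 0.001]
wrist_force: [0.0, -0.6, -0.3]
opening: 0.512
finger_force: 0.0
t: 18.4
ee_pos: [0.4587, 0.2115, 0.0661]
ee_rot: [-0.11, 0.994, 0.0, 0.0]
wrist_force: [-1.9, -1.6, 5.5]
opening: 0.224
finger_force: 39.0
```

```bash
cat >k.py <<'E'
from h import *
import sys
from scipy.optimize import least_squares
from station import env
s=env.read_state();p=s['ee_pos'][:2]
try:P=np.vstack([np.load('P.npy'),p])
except Exception:P=p[None]
np.save('P.npy',P)
h=least_squares(lambda h:np.r_[np.hypot(*(P-h).T)-.042,.3*(h-[.473,.2525])],[.473,.2525]).x
a=np.arctan2(*(p-h)[::-1]);d=p-h
w=s['wrist_force'][:2];e=d/np.hypot(*d);t=np.array([e[1],-e[0]])
print('t',s['t'],'hub',h.round(4),'r',np.hypot(*d).round(4),'ang',a.round(3),'Frad %.1f Ftan %.1f'%(w@e,w@t),'op',s['opening'])
st=float(sys.argv[1]) if len(sys.argv)>1 else .12
A=a-st*np.arange(11);Q=h+.042*np.c_[np.cos(A),np.sin(A)];Q[0]=p if len(P)==1 else Q[0]
print((np.diff(Q,axis=0)*1e3).round(1).tolist())
E
python3 k.py
```

```text
t 18.4 hub [0.4726 0.2512] r 0.0421 ang -1.907 Frad 2.1 Ftan 1.2 op 0.2235001229947628
[[-4.6, 2.1], [-4.4, 2.5], [-4.1, 3.0], [-3.7, 3.5], [-3.2, 3.9], [-2.7, 4.2], [-2.2, 4.5], [-1.7, 4.8], [-1.1, 4.9], [-0.5, 5.0]]
```

```bash
python3 -m handwheel '[0,0,0,-4.6,2.1,0,1,0,0,0,-4.4,2.5,0,1,0,0,0,-4.1,3,0,1,0,0,0,-3.7,3.5,0,1,0,0,0,-3.2,3.9,0,1,0,0,0,-2.7,4.2,0,1,0,0,0,-2.2,4.5,0,1,0,0,0,-1.7,4.8,0,1,0,0,0,-1.1,4.9,0,1,0,0,0,-0.5,5,0,1]' >/dev/null; python3 k.py
```

```text
t 19.4 hub [0.4741 0.2507] r 0.0418 ang -3.123 Frad -11.8 Ftan -4.5 op 0.22046838410819927
[[0.2, 5.0], [0.8, 5.0], [1.4, 4.8], [2.0, 4.6], [2.5, 4.4], [3.0, 4.0], [3.5, 3.6], [3.9, 3.2], [4.2, 2.7], [4.5, 2.2]]
```

```bash
python3 -m handwheel '[0,0,0,1.2,5,0,1,0,0,0,1.8,5,0,1,0,0,0,2.4,4.8,0,1,0,0,0,2,4.6,0,1,0,0,0,2.5,4.4,0,1,0,0,0,3,4,0,1,0,0,0,3.5,3.6,0,1,0,0,0,3.9,3.2,0,1,0,0,0,4.2,2.7,0,1,0,0,0,4.5,2.2,0,1]' >/dev/null; python3 k.py
```

```text
t 20.4 hub [0.4742 0.2505] r 0.0418 ang 1.949 Frad -4.4 Ftan -3.7 op 0.2206771008159551
[[4.8, 1.6], [4.9, 1.0], [5.0, 0.4], [5.0, -0.2], [5.0, -0.8], [4.8, -1.4], [4.6, -2.0], [4.4, -2.5], [4.0, -3.0], [3.6, -3.5]]
```

```bash
python3 -m handwheel '[0,0,0,4.8,1.1,0,1,0,0,0,4.9,0.5,0,1,0,0,0,5,0.4,0,1,0,0,0,5,-0.2,0,1,0,0,0,5,-0.8,0,1,0,0,0,4.8,-1.4,0,1,0,0,0,4.6,-2,0,1,0,0,0,4.4,-2.5,0,1,0,0,0,4,-3,0,1,0,0,0,3.6,-3.5,0,1]' >/dev/null; python3 k.py
```

```text
t 21.4 hub [0.4742 0.2505] r 0.0421 ang 0.781 Frad -0.0 Ftan -3.9 op 0.2217565291117066
[[3.3, -3.8], [2.8, -4.2], [2.3, -4.5], [1.8, -4.7], [1.2, -4.9], [0.6, -5.0], [0.0, -5.0], [-0.6, -5.0], [-1.2, -4.9], [-1.8, -4.7]]
```

```bash
python3 -m handwheel '[0,0,0,3.3,-3.8,0,1,0,0,0,2.8,-4.2,0,1,0,0,0,2.3,-4.5,0,1,0,0,0,1.8,-4.7,0,1,0,0,0,1.2,-4.9,0,1,0,0,0,0.6,-5,0,1,0,0,0,0,-5,0,1,0,0,0,-0.6,-5,0,1,0,0,0,-1.2,-4.9,0,1,0,0,0,-1.8,-4.7,0,1]' >/dev/null; python3 k.py
```

```text
t 22.4 hub [0.4743 0.2505] r 0.0422 ang -0.408 Frad -2.1 Ftan -4.0 op 0.22439840349133697
[[-2.3, -4.5], [-2.8, -4.2], [-3.3, -3.8], [-3.7, -3.4], [-4.1, -2.9], [-4.4, -2.4], [-4.7, -1.9], [-4.9, -1.3], [-5.0, -0.7], [-5.0, -0.1]]
```

```bash
python3 -m handwheel '[0,0,0,-2.6,-4.3,0,1,0,0,0,-2.8,-4.2,0,1,0,0,0,-3.3,-3.8,0,1,0,0,0,-3.7,-3.4,0,1,0,0,0,-4.1,-2.9,0,1,0,0,0,-4.4,-2.4,0,1,0,0,0,-4.7,-1.9,0,1,0,0,0,-4.9,-1.3,0,1,0,0,0,-5,-0.7,0,1,0,0,0,-5,-0.1,0,1]' >/dev/null; python3 k.py 0.06
```

```text
t 23.4 hub [0.4743 0.2504] r 0.0422 ang -1.595 Frad -2.8 Ftan -3.3 op 0.2203446197688773
[[-2.5, 0.1], [-2.5, 0.3], [-2.5, 0.4], [-2.5, 0.6], [-2.4, 0.7], [-2.4, 0.9], [-2.3, 1.0], [-2.2, 1.2], [-2.2, 1.3], [-2.1, 1.4]]
```

```bash
python3 -m handwheel '[0,0,0,-2.5,0.5,0,1,0,0,0,-2.5,0.5,0,1,0,0,0,-2.5,0.4,0,1,0,0,0,-2.5,0.6,0,1,0,0,0,-2.4,0.7,0,1,0,0,0,-2.4,0.9,0,1,0,0,0,-2.3,1,0,1,0,0,0,-2.2,1.2,0,1,0,0,0,0,0,0,1,0,0,0,0,0,0,1]' >/dev/null; python3 k.py 0.06
```

```text
t 24.4 hub [0.4743 0.2504] r 0.0421 ang -1.998 Frad -5.0 Ftan -13.6 op 0.21647986678105538
[[-2.3, 1.1], [-2.2, 1.2], [-2.1, 1.4], [-2.0, 1.5], [-1.9, 1.6], [-1.8, 1.7], [-1.7, 1.8], [-1.6, 1.9], [-1.5, 2.0], [-1.4, 2.1]]
```

```bash
python3 -m handwheel '[0,0,0,-1.8,0.9,0,1,0,0,0,-1.8,1,0,1,0,0,0,0,0,0,1,0,0,0,0,0,0,1,0,0,0,0,0,0,1,0,0,0,0,0,0,1,0,0,0,0,0,0,1,0,0,0,0,0,0,1,0,0,0,0,0,0,1,0,0,0,0,0,0,1]' >/dev/null; python3 k.py 0.06
```

```text
t 25.4 hub [0.4743 0.2504] r 0.0421 ang -2.005 Frad -8.2 Ftan -27.2 op 0.2220709747402914
[[-2.3, 1.1], [-2.2, 1.3], [-2.1, 1.4], [-2.0, 1.5], [-1.9, 1.6], [-1.8, 1.7], [-1.7, 1.8], [-1.6, 1.9], [-1.5, 2.0], [-1.4, 2.1]]
```

Firm at the stop: the force rose to 27 N with no further motion. I'll relax the command and let go.

```bash
python3 -m handwheel '[0,0,0,1.8,-0.2,0,1,0,0,0,1.8,-0.2,0,1,0,0,0,1.8,-0.2,0,1,0,0,0,1.6,-0.2,0,1,0,0,0,0,0,0,1,0,0,0,0,0,0,1,0,0,0,0,0,0,0.6,0,0,0,0,0,0,0.2,0,0,0,0,0,0,-0.3,0,0,0,0,0,0,-1]' ; python3 k.py|head -1
python3 -m handwheel '[0,0,0,0,0,0,-1,0,0,0,0,0,0,-1,0,0,0,0,0,10,-1,0,0,0,0,0,20,-1,0,0,0,0,0,25,-1,0,0,0,0,0,25,-1,0,0,0,0,0,25,-1,0,0,0,0,0,20,-1,0,0,0,0,0,10,-1,0,0,0,0,0,0,-1]'
python3 - <<'E'
from station import env
from h import *
s=env.read_state();c=wcam(env.capture('wrist'),s);t=env.capture('top')
i=cv2.cvtColor(c['frame'],cv2.COLOR_RGB2BGR)[60:300,0:480];j=cv2.cvtColor(t['frame'],cv2.COLOR_RGB2BGR)[160:290,150:340]
a=cv2.resize(i,(560,280));b=cv2.resize(j,(438,300))
o=np.zeros((580,560,3),np.uint8);o[:280]=a;o[280:,:438]=b
cv2.imwrite('pics/f.png',cv2.convertScaleAbs(o,alpha=1.7,beta=15))
E
```

```text
t: 26.4
ee_pos: [0.4561, 0.2135, 0.0646]
ee_rot: [-0.11, 0.994, -0.0, -0.001]
wrist_force: [0.2, -0.8, -0.1]
opening: 0.717
finger_force: 0.0
t 26.4 hub [0.4744 0.2505] r 0.0412 ang -2.03 Frad 0.6 Ftan -0.5 op 0.717259152353588
t: 27.4
ee_pos: [0.4579, 0.2135, 0.202]
ee_rot: [-0.11, 0.994, 0.001, 0.001]
wrist_force: [0.6, -0.0, 0.1]
opening: 1.001
finger_force: 0.0
```

View pics/f.png

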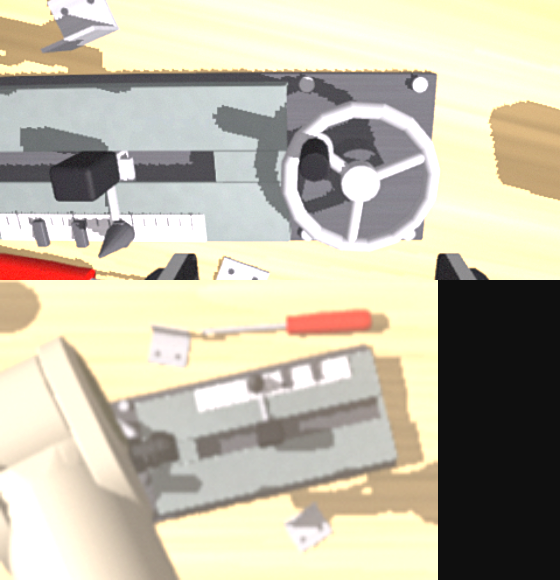

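The handle is still latched, with the pointer level with the cone rider. The crank is at its stop, the hand is clear, and the brackets and screwdriver haven't moved. Handing in.

```bash
python3 -c "
from station import env
print(env.sign_off())"
```

```text
the job is handed in; nothing more can be done
None
```

The handle is latched in the notch at the cone rider (about 52 mm measured pull-out, peak measured sideways press about 11 N), the lock wheel is wound clockwise firm against its stop, the gauge is released, and the job was handed in at about 27.5 s; no verdict was returned.

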